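# Run the camera to its mark on the slider

## Robot

A 7-joint arm with a two-finger parallel gripper is mounted at the origin on the work surface. World frame = base frame: x ahead of the robot, y to its left, z up, the work surface at z = 0. Lengths are in m, angles in rad, forces in N, time in s.
With the tool pointing down it reaches from about 0.4 to 0.85 m from the base axis. Payload 4.5 kg.
Tool frame: the origin (TCP) lies between the finger pads; the fingertips stand 19 mm ahead of it and the grasp point (between the pads) is the TCP; z points along the fingers, y is the direction in which the jaws open and shut (so a half turn about z gives the same grasp; the last joint's range is limited). The gripper opens to 88 mm and grips with 3 to 60 N. Pads are 18 mm wide; open, the fingers measure 123 mm over their backs; the gripper's body (75 mm by 187 mm) begins 45 mm behind the grasp point.
Start: joints at [-1.301, 0.689, -0.195, 1.565, 0.157, 0.902, -0.215], TCP at [0.146, 0.608, 0.227] pointing down, gripper open.
Joint ranges: [-3.01, 3.01], [-0.46, 2.08], [-1.47, 1.51], [0.13, 2.56], [-1, 4.14], [0.04, 2.09], [-2.66, 2.66]. Speed limits (rad/s): [2.57, 2.57, 3.14, 3.14, 3.14, 3.14, 3.14].

## Interface

Orientations are given as a unit quaternion [x, y, z, w].
In Python, from plant import status, snapshot, finish_job, cut_out, tip_of gives the robot as it stands. The module is installed in compiled form; this text tells all that it offers.
- The arm moves only by the tool carry_out, never from a script. Its arguments are lists of equal length, an entry for each row: "linear": the shift along the world's x, y, z in m, a list of three; "roll": the turn about the world's z in rad. A call has 1 to 8 rows; each row is the pose to reach, as a shift and turn from the pose measured when the call began; what a row does not reach only later rows make up. A row lasts 1/12 s, in which the tool goes at most 41.7 mm and 7.16 degrees, less where a joint would pass 70% of its speed; a pose out of reach is approached as far as the arm can. A call with a gripper value outside its range is refused whole. "gripper" is the opening, from 0 (shut) to 1 (fully open), set as the call begins (left out, the last holds). The fingers move at their own pace and stop on an object; "grip_force" is the grip in N (left out, the last holds). Time passes only in rows, so rows that repeat a pose let the fingers close. It gives the time, the measured TCP pose, the force and the opening at its end, in the units of the state.
- status.get_state(): the state, without advancing time (a new reading comes with each control period).
- snapshot(name): name is "scene" or "side" or "wrist"; returns a dict with "img" (400x640x3 uint8, red, green, blue), "range_z" (400x640 float32, m along the optical axis (not along the pixel's ray), 0 where there is no reading), "fx", "fy", "cx", "cy" (pixels), "world_from_camera" (4x4, takes a point from camera to world coordinates). Camera axes: x right, y down, z forward; pixel columns grow to the right and rows downward; lengths in m; the calibration is good to about 2 mm. A picture is of the moment at which its call begins.
- finish_job(): hands the job in, once; it reports no verdict.
Trained networks look in a picture, given as the dict that the camera call returned (one of the last four; its "shot" number tells which), for a name from the list of things; names that differ only in an ending like _2 or _b are one class to them, and where a whole thing is asked for, a point or a joint stands for the part that bears it (a point fixed in the world has none). Each returns a list of dicts, best first, with "confidence" (0 to 1); they miss things now and then, are a little off and sometimes report something else, mostly with a low value. They report only what shows in the picture. A call takes as long as a camera call.
- cut_out(picture, query): "region" (400x640 bool, what is visible of it) and "pixel" ([column, row] in pixels, amid what is visible of it).
- tip_of(picture, query): "pixel" ([column, row] in pixels: a listed point, or the origin of a listed thing).
The state is a dict: "clock": time; "q": joint angles; "qd": joint speeds; "joint_torque": joint torques, N m; "tool_pos": TCP position; "eef_rot": TCP orientation; "contact_force": force on the tool from outside, world axes, zero at the start; "moment": the same for the moment, N m; "opening": opening from 0.0 (shut) to 1.0 (fully open).
Only numpy, scipy, OpenCV 4.12 (cv2) and the standard library are available. Lean on these libraries where they do the work, as an engineer would, in place of code of your own. Each camera call takes 0.05 s, during which the arm holds its last target.

## Task

On the bench stand two twin-rod sliders, one carrying the small video camera, the other a flat lamp panel. Slide the camera's carriage along its rods until its upright steel grip post stands level with the brass pointer of the clamp on that same slider, then let go. Leave the lamp's carriage where it is.

Things in the scene. Friction and masses are not known exactly. Their poses are not given: they have to be found in the camera images.
- cam_grip (a point): point on the axis of the upright steel grip post (24 mm diameter) on the camera's carriage, 95 mm above the bench, post top 115. Post and brass tooth are 28 mm from the left end of the black carriage (72 x 166, top at 44); the video camera (56 mm wide, top at 104) stands on it 97 mm right of the post, leaving 69 mm from post axis to camera. Slides with about 3 N, stays where left
- cam_mark (a point): tip of the brass pointer of the steel clamp (24 x 26 x 36 mm) on the far edge of the camera's slider, 38 mm above the bench, 43 mm from the line the post's axis follows. Its y axis runs along the slide to the robot's left, x across it away from the robot, z up. The post starts right of the mark (-y) and is level with it when its y in this frame is 0
- cam_carriage (a joint): position of the camera's carriage along its slide in m, growing to the left (+y of the slider); it can travel from -0.145 to 0.145
- lamp_grip (a point): the same point of an equal post (24 mm diameter, top 115 mm above the bench, point at 95) on the other slider's carriage, which carries a flat upright lamp panel (76 mm wide, top at 104) and has its own clamp; it is to stay where it is. The sliders lie one behind the other across the robot's front, either may be the nearer

How it is judged:
At the end, for the whole second after the job is handed in: The camera's grip post stands level with the brass pointer on its own slider, within 12 mm along the slide; the carriage is released and at rest, and the lamp's carriage has stayed within 15 mm of its start (y of cam_grip in the frame of cam_mark between -0.012 and 0.012 m and velocity of joint cam_carriage between -0.005 and 0.005 m/s and distance of lamp_grip from where it was at the start of the episode below 0.015 m); the robot touches nothing.
It fails at once if the lamp's carriage is shifted by more than 15 mm (distance of lamp_grip from where it was at the start of the episode above 0.015 m).
It also fails if it takes over 32 s, if anything falls off the work surface, if the arm or the gripper's body presses on something with over 40 N, if the wrist force passes 120 N, or if a joint passes its speed limit or range.

## Working session

There is one attempt and no reset: what is moved stays moved. The work goes in short steps, Python scripts to look and compute and a tool call to move; the robot and the scene stay as the last step left them, time stands still between calls to the robot, and variables do not carry over. Pictures are saved under pics/ and viewed, and the job is handed in when it is done.

Besides the shell and the picture viewer there is one more tool, called as name([rows], argument=value, ...), one row to a line, values as JSON. carry_out: Moves the arm, as the interface text tells. Its arguments: {"type":"object","properties":{"linear":{"type":"array"},"roll":{"type":"array"},"gripper":{"type":"number"},"grip_force":{"type":"number"}},"required":["linear","roll"]}

```bash
mkdir -p pics; cat > h.py <<'E'
import numpy as np,cv2
from plant import status,snapshot,finish_job,cut_out,tip_of
def save(p,n): cv2.imwrite('pics/'+n+'.png',p['img'][:,:,::-1])
def pt(p,px,off=0,z=None):
    c,r=px; T=np.array(p['world_from_camera'])
    ray=np.array([(c-p['cx'])/p['fx'],(r-p['cy'])/p['fy'],1.])
    if z is not None:
        d=T[:3,:3]@ray; s=(z-T[2,3])/d[2]; return T[:3,3]+s*d
    d=p['range_z'][int(round(r)),int(round(c))]
    return T[:3,:3]@(ray*d)+T[:3,3]
def cloud(p):
    T=np.array(p['world_from_camera']);v,u=np.mgrid[:400,:640];d=p['range_z']
    P=np.stack([(u-p['cx'])/p['fx']*d,(v-p['cy'])/p['fy']*d,d],-1)@T[:3,:3].T+T[:3,3]
    P[d==0]=np.nan; return P
E
python3 - <<'E'
from h import *
np.set_printoptions(precision=4,suppress=True)
s=status.get_state();print(s['clock'],s['tool_pos'],s['eef_rot'],s['opening'])
for n in ['scene','side']:
    p=snapshot(n);save(p,n+'0');print(n,np.array(p['world_from_camera'])[:3,3])
    for q,z in [('cam_grip',.095),('cam_mark',.038),('lamp_grip',.095)]:
        for t in tip_of(p,q)[:3]: print(q,t['confidence'],t['pixel'],pt(p,t['pixel'],z=z),pt(p,t['pixel']))
E
```

```text
0.0 [0.1459 0.6071 0.2257] [ 0.1176  0.9931 -0.0009 -0.    ] 0.999498236602768
scene [0.9665 0.0655 0.5936]
cam_grip 0.58 [320.5, 244.8] [ 0.6484 -0.0016  0.095 ] [0.6621 0.0013 0.1165]
cam_mark 0.75 [390.9, 296.6] [0.694  0.1206 0.038 ] [0.6757 0.1243 0.0006]
lamp_grip 0.71 [354.2, 170.3] [0.4717 0.0347 0.095 ] [0.4712 0.0347 0.0945]
side [0.3996 0.4176 0.5608]
cam_grip 0.65 [263.3, 163.4] [0.6521 0.0007 0.095 ] [0.6452 0.0121 0.1078]
cam_mark 0.61 [210.9, 233.4] [0.689  0.1182 0.038 ] [0.6987 0.1083 0.0206]
lamp_grip 0.56 [376.8, 209.0] [0.4591 0.0241 0.095 ] [0.4575 0.0347 0.1076]
```

View pics/scene0.png

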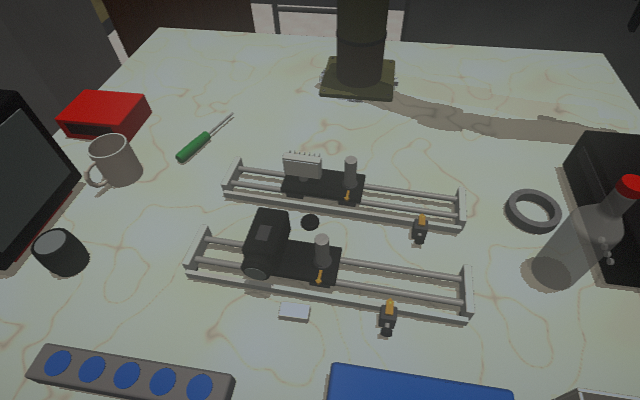

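View pics/side0.png

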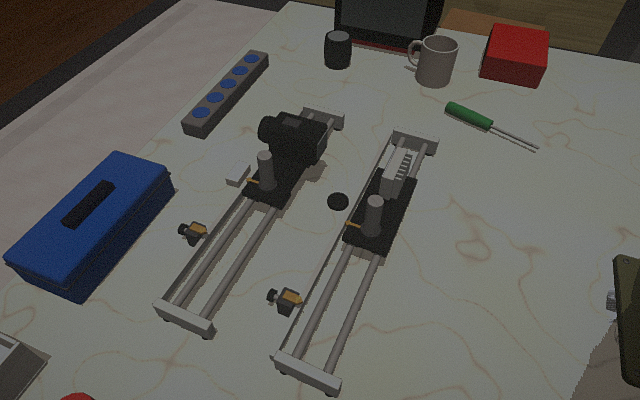

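```bash
python3 - <<'E'
from h import *
from scipy.optimize import least_squares
np.set_printoptions(precision=4,suppress=True)
ps=[snapshot('scene'),snapshot('side')]
C=[cloud(p) for p in ps]
for n,P in zip(['scene','side'],C):
    for nm,x0,y0 in [('cam',.65,0),('lamp',.465,.03)]:
        Q=P.reshape(-1,3)
        m=(abs(Q[:,0]-x0)<.035)&(abs(Q[:,1]-y0)<.03)&(Q[:,2]>.06)&(Q[:,2]<.11)
        q=Q[m]
        if len(q)<20: print(n,nm,len(q));continue
        f=least_squares(lambda c:np.hypot(q[:,0]-c[0],q[:,1]-c[1])-.012,[x0,y0],loss='soft_l1',f_scale=.002)
        t=Q[(abs(Q[:,0]-x0)<.035)&(abs(Q[:,1]-y0)<.03)&(Q[:,2]>.112)&(Q[:,2]<.12)]
        print(n,nm,len(q),f.x,np.abs(f.fun).mean(),'top',len(t),(t.min(0)+t.max(0))/2 if len(t) else 0)
A=np.vstack([c.reshape(-1,3) for c in C])
for nm,a,b in [('cam',.57,.74)]:
    m=(A[:,0]>a)&(A[:,0]<b)&(A[:,2]>.012)&(A[:,2]<.05)&(abs(A[:,1])<.26)
    print(nm,m.sum(),cv2.minAreaRect((A[m,:2]*1000).astype(np.float32)))
for px in [(187,262),(212,230),(468,290)]: print(pt(ps[0],px))
for px in [(462,192),(226,178),(240,160)]: print(pt(ps[0],px))
# tall things
m=(A[:,2]>.13)&(A[:,0]>.1)&(A[:,0]<1)&(abs(A[:,1])<.6)
H={}
for x,y,z in A[m]:
    k=(round(x,1),round(y,1));H[k]=max(H.get(k,0),round(z,2))
print(sorted(H.items()))
# clamp region depth
P=C[0];
for n,c in [('scene',C[0]),('side',C[1])]:
    q=c.reshape(-1,3);m=(abs(q[:,0]-.695)<.035)&(abs(q[:,1]-.12)<.03)&(q[:,2]>.03)&(q[:,2]<.05)
    print(n,m.sum(),q[m].min(0),q[m].max(0),np.median(q[m],0))
for i in (0,1):
    im=ps[i]['img'];c=[(390,305),(200,232)][i]
    cr=im[c[1]-40:c[1]+40,c[0]-60:c[0]+60]; cr=cv2.resize(cr,None,fx=5,fy=5,interpolation=cv2.INTER_CUBIC)
    cv2.imwrite(f'pics/crop{i}.png',np.clip(cr[:,:,::-1]*1.3,0,255))
E
```

```text
scene cam 226 [ 0.6498 -0.    ] 0.00037099301611210245 top 160 [0.651  0.0002 0.1153]
scene lamp 220 [0.4639 0.0253] 0.000516288804637548 top 97 [0.466  0.0252 0.1152]
side cam 329 [0.6492 0.0003] 0.0004924943623737906 top 139 [0.6487 0.0015 0.1146]
side lamp 347 [0.4632 0.0259] 0.00043162533082621374 top 185 [0.4629 0.0265 0.1148]
cam 15804 ((672.7310180664062, 3.919036865234375), (499.4851989746094, 138.4393768310547), 87.86922454833984)
[ 0.6832 -0.234   0.0419]
[ 0.5847 -0.2358  0.0003]
[0.6636 0.245  0.0377]
[0.4484 0.2522 0.0402]
[ 0.4754 -0.2352  0.0379]
[ 0.4133 -0.225   0.033 ]
[((np.float64(0.1), np.float64(0.5)), np.float64(0.29)), ((np.float64(0.1), np.float64(0.6)), np.float64(0.29)), ((np.float64(0.5), np.float64(-0.6)), np.float64(0.24)), ((np.float64(0.6), np.float64(-0.6)), np.float64(0.23)), ((np.float64(0.6), np.float64(0.4)), np.float64(0.24)), ((np.float64(0.7), np.float64(-0.6)), np.float64(0.13))]
scene 271 [0.6753 0.0925 0.03  ] [0.7299 0.1392 0.0443] [0.7176 0.1175 0.0382]
side 263 [0.6733 0.0921 0.03  ] [0.73   0.1437 0.0441] [0.7142 0.1227 0.0377][ WARN:0@2.979] global loadsave.cpp:1063 imwrite_ Unsupported depth image for selected encoder is fallbacked to CV_8U.
```

```bash
python3 -c "
import cv2,numpy as np
a=[cv2.imread(f'pics/crop{i}.png') for i in (0,1)]
cv2.imwrite('pics/crops.png',cv2.resize(np.vstack(a),None,fx=.7,fy=.7))"
```

```text
(no output)
```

View pics/crops.png

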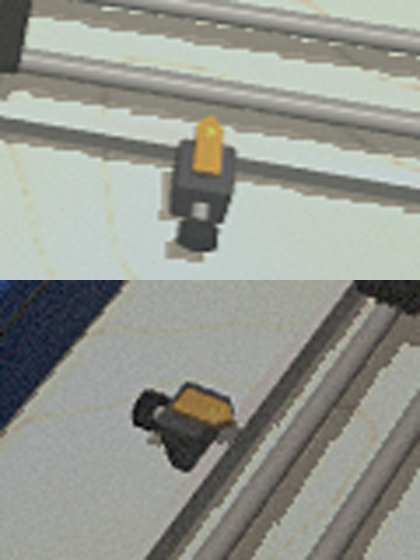

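```bash
python3 - <<'E'
from h import *
np.set_printoptions(precision=4,suppress=True)
ps=[snapshot('scene'),snapshot('side')]
print(pt(ps[0],(390,298.7),z=.038),pt(ps[1],(207.6,230.8),z=.038))
for p in ps:
    P=cloud(p)
    hsv=cv2.cvtColor(p['img'],cv2.COLOR_RGB2HSV)
    m=(hsv[...,0]>12)&(hsv[...,0]<28)&(hsv[...,1]>140)&(abs(P[...,1]-.12)<.05)&(P[...,0]>.64)&(P[...,0]<.74)&(P[...,2]>.02)
    q=P[m];print(m.sum(),q.min(0),q.max(0),q.mean(0))
# slope: rods. points z in 0.015..0.035, left part y .06...22, per y-bin x of rod tops
for p in ps:
    Q=cloud(p).reshape(-1,3)
    m=(Q[:,0]>.59)&(Q[:,0]<.70)&(Q[:,1]>.06)&(Q[:,1]<.22)&(Q[:,2]>.018)&(Q[:,2]<.04)
    q=Q[m]; best=[]
    for a in np.radians(np.arange(-6,6.1,.25)):
        u=q[:,0]*np.cos(a)+q[:,1]*np.sin(a)
        h=np.histogram(u,np.arange(.55,.75,.001))[0]; best.append(((h.astype(float)**2).sum(),np.degrees(a)))
    print(len(q),sorted(best)[-4:])
E
```

```text
[0.6979 0.1193 0.038 ] [0.6963 0.1158 0.038 ]
93 [0.6978 0.113  0.0376] [0.7248 0.1232 0.0441] [0.7133 0.1181 0.0418]
65 [0.6983 0.1126 0.04  ] [0.7229 0.1252 0.0433] [0.7119 0.1188 0.0418]
1378 [(np.float64(89984.0), np.float64(-1.5000000000000002)), (np.float64(90424.0), np.float64(-2.25)), (np.float64(91344.0), np.float64(-1.75)), (np.float64(92866.0), np.float64(-2.0))]
1738 [(np.float64(130530.0), np.float64(-2.25)), (np.float64(130536.0), np.float64(-1.5000000000000002)), (np.float64(133308.0), np.float64(-1.75)), (np.float64(134288.0), np.float64(-2.0))]
```

carry_out([
  [0.01,-0.01,0.03],
  [0.04,-0.04,0.06],
  [0.07,-0.08,0.06],
  [0.1,-0.11,0.06],
  [0.13,-0.15,0.06],
  [0.16,-0.18,0.06],
  [0.19,-0.22,0.06],
  [0.22,-0.25,0.06],
], roll=[0.03,0.06,0.09,0.12,0.15,0.18,0.2,0.2], gripper=0.55, grip_force=20)

```text
clock: 1.27
tool_pos: [0.343, 0.3821, 0.2868]
eef_rot: [0.017, 1.0, 0.0, 0.0]
contact_force: [-0.5, 1.2, 0.4]
opening: 0.549
```

carry_out([
  [0.024,-0.03,0],
  [0.048,-0.06,0],
  [0.072,-0.09,0],
  [0.096,-0.12,0],
  [0.12,-0.15,0],
  [0.144,-0.18,0],
  [0.168,-0.21,-0.01],
  [0.19,-0.24,-0.02],
], roll=[0,0,0,0,0,0,0,0])

```text
clock: 1.93
tool_pos: [0.5348, 0.1405, 0.2673]
eef_rot: [0.017, 1.0, 0.0, 0.001]
contact_force: [0.7, -0.2, -1.1]
opening: 0.55
```

```bash
python3 -c "
from plant import status;s=status.get_state();print(s['clock'],s['tool_pos'],s['eef_rot'])"
```

```text
1.9333 [0.53483103 0.14047679 0.2672953 ] [1.74882410e-02 9.99846098e-01 4.55060452e-04 1.31734666e-03]
```

carry_out([
  [0.023,-0.028,-0.01],
  [0.046,-0.056,-0.03],
  [0.069,-0.084,-0.05],
  [0.092,-0.112,-0.07],
  [0.1145,-0.1405,-0.09],
  [0.1145,-0.1405,-0.1],
  [0.1145,-0.1405,-0.1],
  [0.1145,-0.1405,-0.1],
], roll=[0,0,0,0,0,0,0,0])

```text
clock: 2.6
tool_pos: [0.6486, 0.0009, 0.1668]
eef_rot: [0.017, 1.0, 0.001, 0.0]
contact_force: [0.8, 0.7, -0.3]
opening: 0.551
```

```bash
python3 - <<'E'
from h import *
s=status.get_state();print(s['clock'],s['tool_pos'],s['eef_rot'])
p=snapshot('wrist');save(p,'w1')
p=snapshot('side');save(p,'s1')
a=cv2.imread('pics/w1.png');b=cv2.imread('pics/s1.png')
cv2.imwrite('pics/ws1.png',cv2.resize(np.vstack([a,b]),(480,600)))
E
```

```text
2.6 [0.64860668 0.00091009 0.16682661] [1.72873649e-02 9.99849949e-01 1.02100945e-03 4.29658427e-04]
```

View pics/ws1.png

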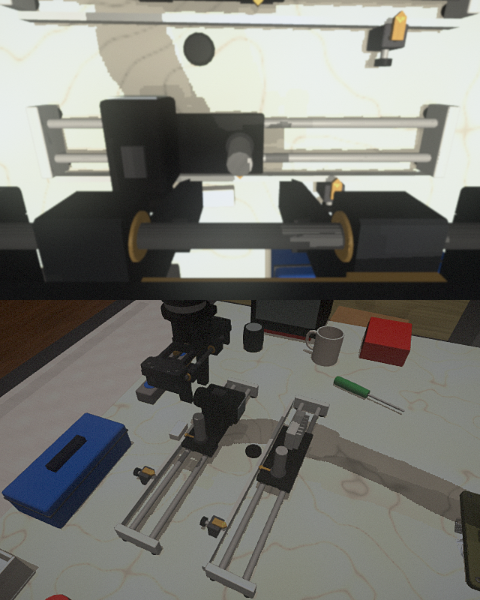

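carry_out([
  [0.001,-0.001,-0.015],
  [0.001,-0.001,-0.03],
  [0.001,-0.001,-0.045],
  [0.001,-0.001,-0.06],
  [0.001,-0.001,-0.07],
  [0.001,-0.001,-0.07],
  [0.001,-0.001,-0.07],
], roll=[0,0,0,0,0,0,0])

```text
clock: 3.28
tool_pos: [0.6504, 0.0023, 0.0992]
eef_rot: [0.015, 1.0, 0.001, 0.002]
contact_force: [0.5, -0.1, -0.3]
opening: 0.548
```

carry_out([
  [0,0,0],
  [0,0,0],
  [0,0,0],
  [0,0,0],
  [0,0,0],
  [0,0,0],
], roll=[0,0,0,0,0,0], gripper=0.1, grip_force=15)

```text
clock: 3.78
tool_pos: [0.651, 0.0015, 0.1]
eef_rot: [0.016, 1.0, 0.001, 0.003]
contact_force: [-0.9, -2.4, 4.9]
opening: 0.252
```

carry_out([
  [0.0,0.01,0],
  [0.001,0.025,0],
  [0.001,0.04,0],
  [0.002,0.055,0],
  [0.002,0.07,0],
  [0.003,0.085,0],
  [0.003,0.1,0],
  [0.004,0.11,0],
], roll=[0,0,0,0,0,0,0,0])

```text
clock: 4.45
tool_pos: [0.6548, 0.115, 0.1]
eef_rot: [0.015, 1.0, 0.002, 0.003]
contact_force: [-0.8, -2.9, 2.6]
opening: 0.257
```

```bash
python3 - <<'E'
from h import *
s=status.get_state();print(s['clock'],s['tool_pos'],s['contact_force'],s['opening'])
p=snapshot('scene');save(p,'sc2')
E
```

```text
4.45 [0.65476613 0.11501951 0.10002313] [-0.82301957 -2.85299398  2.60346701] 0.2566585061298763
```

View pics/sc2.png

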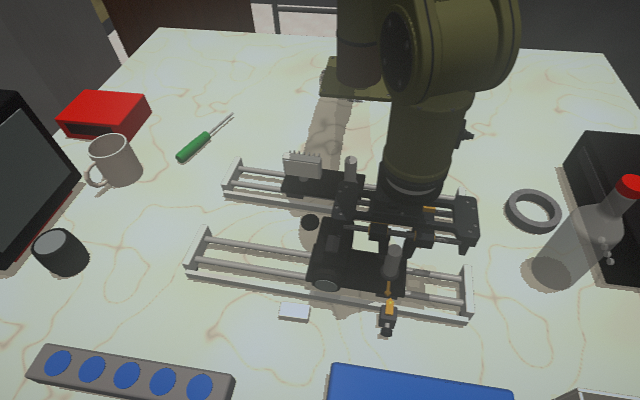

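carry_out([
  [0,0.002,0],
  [0,0.004,0],
  [0,0.004,0],
  [0,0.004,0],
], roll=[0,0,0,0])

```text
clock: 4.83
tool_pos: [0.655, 0.1233, 0.1001]
eef_rot: [0.013, 1.0, 0.004, 0.003]
contact_force: [2.1, 2.0, 0.4]
opening: 0.255
```

```bash
cat > chk.py <<'E'
from h import *
from scipy.optimize import least_squares
np.set_printoptions(precision=4,suppress=True)
s=status.get_state();print(s['clock'],s['tool_pos'],s['contact_force'],s['opening'])
for n in ['scene','side']:
    p=snapshot(n);save(p,n+'%d'%(s['clock']*100));Q=cloud(p).reshape(-1,3)
    for nm,x0,y0 in [('cam',.6535,.119),('lamp',.465,.026)]:
        q=Q[(abs(Q[:,0]-x0)<.02)&(abs(Q[:,1]-y0)<.02)&(Q[:,2]>.055)&(Q[:,2]<.112)]
        if len(q)<20: print(n,nm,len(q));continue
        f=least_squares(lambda c:np.hypot(q[:,0]-c[0],q[:,1]-c[1])-.012,[x0,y0],loss='soft_l1',f_scale=.002)
        print(n,nm,len(q),f.x,np.abs(f.fun).mean(), 'y rel mark',(f.x-[.697,.118])@[.035,.9994])
E
python3 chk.py
```

```text
4.8333 [0.655  0.1233 0.1001] [2.0509 1.9864 0.4088] 0.2549733354893989
scene cam 272 [0.654  0.1233] 0.0003642620803398732 y rel mark 0.0038310494003374997
scene lamp 216 [0.4639 0.0254] 0.0005537602009456137 y rel mark -0.10072612535383901
side cam 381 [0.6535 0.1236] 0.0004996993773889236 y rel mark 0.004058256878355184
side lamp 403 [0.4632 0.0259] 0.0004289497513305917 y rel mark -0.10023434929796085
```

carry_out([
  [0,-0.002,0],
  [0,-0.004,0],
  [0,-0.004,0],
  [0,-0.004,0],
  [0,-0.004,0],
], roll=[0,0,0,0,0])

```text
clock: 5.35
tool_pos: [0.6549, 0.1188, 0.1001]
eef_rot: [0.014, 1.0, 0.004, 0.003]
contact_force: [1.0, 2.4, 0.9]
opening: 0.25
```

carry_out([
  [0,0,0],
  [0,0,0],
  [0,0,0],
  [0,0,0],
  [0,0,0],
  [0,0,0],
], roll=[0,0,0,0,0,0], gripper=0.55)

```text
clock: 5.85
tool_pos: [0.6547, 0.1185, 0.1]
eef_rot: [0.014, 1.0, 0.004, 0.003]
contact_force: [-0.8, 0.1, -0.1]
opening: 0.551
```

```bash
python3 chk.py
```

```text
5.85 [0.6547 0.1185 0.1   ] [-0.8395  0.0712 -0.078 ] 0.5514709659898529
scene cam 274 [0.6539 0.1188] 0.00037043382413583367 y rel mark -0.000670527734635374
scene lamp 211 [0.4639 0.0255] 0.0004941028086910605 y rel mark -0.10060780330475445
side cam 402 [0.6533 0.1191] 0.000440926367137903 y rel mark -0.00041991220278793856
side lamp 394 [0.4632 0.0259] 0.0004787351935661076 y rel mark -0.10024809737047191
```

Level within about 1 mm; lift away.

carry_out([
  [0,0,0.015],
  [0,0,0.03],
  [0,0,0.05],
  [0,0,0.07],
  [0,0,0.09],
  [0,0,0.11],
  [0,0,0.12],
  [0,0,0.12],
], roll=[0,0,0,0,0,0,0,0])

```text
clock: 6.62
tool_pos: [0.6563, 0.1191, 0.2226]
eef_rot: [0.014, 1.0, 0.005, 0.005]
contact_force: [0.6, -0.0, -0.7]
opening: 0.549
```

carry_out([
  [0,0,0],
  [0,0,0],
  [0,0,0],
  [0,0,0],
], roll=[0,0,0,0])

```text
clock: 6.95
tool_pos: [0.6557, 0.119, 0.2213]
eef_rot: [0.014, 1.0, 0.005, 0.004]
contact_force: [0.0, -0.7, -0.0]
opening: 0.549
```

```bash
python3 chk.py; ls -t pics|head -2
```

```text
6.95 [0.6557 0.119  0.2213] [ 0.0038 -0.6663 -0.0059] 0.5488170874793676
scene cam 283 [0.6538 0.1189] 0.0003462539925343862 y rel mark -0.0006102643216195218
scene lamp 170 [0.464  0.0253] 0.0005505210499991619 y rel mark -0.10081668166138683
side cam 415 [0.6532 0.1191] 0.00042878526276370115 y rel mark -0.00042885151490474076
side lamp 398 [0.4631 0.0259] 0.00045802159469463563 y rel mark -0.10025293023910047
side695.png
scene695.png
```

View pics/scene695.png

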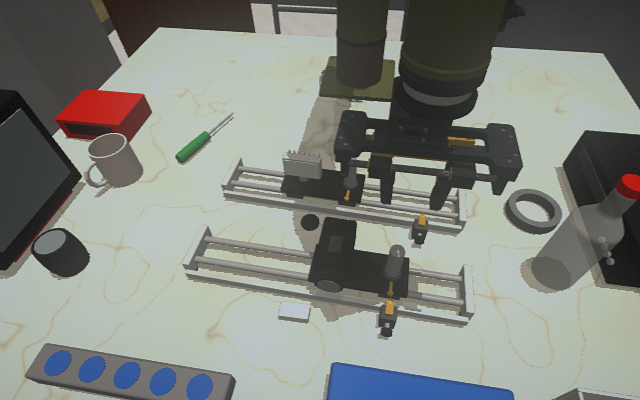

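```bash
python3 -c "
from plant import finish_job;print(finish_job())"
```

```text
the job is handed in; nothing more can be done
None
```

The camera's carriage now stands level with the brass pointer on its own slider, and I handed the job in about 7 s into the 32 s limit. The hand-in reports no verdict.

- **What I did:** I gripped the camera's post and slid the carriage about 119 mm to the left. It went about 4 mm past the mark, so I brought it back before releasing. I then lifted the gripper clear, to 0.22 m above the bench.
- **Camera post:** After release, the scene and side cameras put it 0.6 mm and 0.4 mm short of the pointer; the tolerance is 12 mm. Both use one estimate of the pointer tip, which the two cameras placed about 3 mm apart along the slide. The post's position did not change between the check at release and the one after lifting. In the last scene picture the carriage's brass tooth (about column 391, row 287) lines up with the pointer (about 389, 303).
- **Lamp:** Its post measured within 0.2 mm of where it started.
- **Contact:** The force on the tool was under 1 N at the end. No check failed.

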